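# Fit the keyed dosing disc on the topping doser

## Robot

A 6-joint arm with a two-finger parallel gripper is mounted at the origin on the work surface. World frame = base frame: x ahead of the robot, y to its left, z up, the work surface at z = 0. Lengths are in m, angles in rad, forces in N, time in s.
With the tool pointing down it reaches from about 0.3 to 0.75 m from the base axis. Payload 8.5 kg.
Tool frame: the origin (TCP) lies on the centre line of the jaws, within the pads' length; the fingertips stand env.tip_extent ahead of it and the grasp point (between the pads) lies 6 mm ahead of it (env.tip_extent is the distance from the TCP to the fingertips, in m); y points along the fingers, z is the direction in which the jaws open and shut, and the axes are right-handed (so a half turn about y gives the same grasp; the last joint's range is limited). The gripper opens to 88 mm and grips with 3 to 60 N. Pads are 18 mm wide; open, the fingers measure 123 mm over their backs; the gripper's body (75 mm by 187 mm) begins 45 mm behind the grasp point.
Start: joints at [-1.399, 0.381, 1.297, -0, 1.464, -0.215], TCP at [0.207, -0.509, 0.264] pointing down, gripper open.
Joint ranges: [-3.11, 3.11], [-0.89, 2.33], [0.22, 2.48], [-1.42, 4.56], [0.17, 2.85], [-2.88, 2.88]. Speed limits (rad/s): [2.39, 2.39, 3.14, 3.14, 3.14, 3.14].

## Interface

Orientations are given as a rotation vector (axis times angle).
In Python, from workcell import env gives the robot as it stands.
- The arm moves only by the shell command python3 -m creep 'ROWS' [FORCE]. ROWS is JSON, one flat list of numbers, 7 for each row, row after row: the shift along the tool's x, y, z in units of 40 mm (1.0 is 40 mm), then the turn, a rotation vector about the tool's x, y, z in units of 5 degrees (1.0 is 5 degrees), then the opening in per cent of the stroke, from 0 (shut) to 100 (fully open). A call has exactly 10 rows; each row shifts and turns the commanded pose from where the row before left it, along the tool's axes as they then stand; what a row does not reach is not made up. A row lasts 1/10 s, in which the tool goes at most 50 mm and 8.59 degrees, less where a joint would pass 70% of its speed; a pose out of reach is approached as far as the arm can. A call is refused whole if a number of a shift passes 1 or a number of a turn 1, either way. A call with a gripper value outside its range is refused whole. The fingers move at their own pace and stop on an object; FORCE is the grip in N (left out, the last holds). Time passes only in rows, so rows that do not move let the fingers close, or fill a call up. It gives the time, the measured TCP pose, the force and the opening at its end, in the units of the state.
- env.read_state(): the state, without advancing time (a new reading comes with each control period).
- env.grab_frame(name): name is "scene" or "top"; returns a dict with "img" (480x640x3 uint8, blue, green, red), "fx", "fy", "cx", "cy" (pixels), "position" and "rotation" of the camera in the world. Camera axes: x right, y up, looking along -z (the intrinsics and any distortion apply to the point x, -y, -z); pixel columns grow to the right and rows downward; lengths in m; the calibration is good to about 2 mm. A picture is of the moment at which its call begins. There is no depth.
- env.hand_in(): hands the job in, once; it reports no verdict.
Trained networks look in the newest picture that a camera, given by its name, has taken for a name from the list of things; names that differ only in an ending like _2 or _b are one class to them, and where a whole thing is asked for, a point or a joint stands for the part that bears it (a point fixed in the world has none). Each returns a list of dicts, best first, with "score" (0 to 1); they miss things now and then, are a little off and sometimes report something else, mostly with a low value. They report only what shows in the picture. A call takes as long as a camera call. They do not tell look-alikes from the thing itself.
- env.masks_of(camera, thing): "pixels" (480x640 bool, what is visible of it) and "bbox" ([left, top, right, bottom] in pixels, round what is visible of it).
The state is a dict: "time": time; "joint_positions": joint angles; "qvel": joint speeds; "effort": joint torques, N m; "tcp_pos": TCP position; "tool_rot": TCP orientation; "ft_force": force on the tool from outside, world axes, zero at the start; "ft_torque": the same for the moment, N m; "finger_gap": finger opening in m.
Only numpy, scipy, OpenCV 4.12 (cv2) and the standard library are available. Lean on these libraries where they do the work, as an engineer would, in place of code of your own. Each camera call takes 0.05 s, during which the arm holds its last target. There are 200 camera calls.

## Task

Pick the orange dosing disc off the wooden board by its handle and fit it on the drive hub in the round well of the topping doser. The hub stopped at an unknown angle, so rest the disc lightly on its three brass lugs and turn it until its notches drop over them, then leave it fully home, flat on the hub, and let go. Never ram it or force it hard against the doser, and leave the jar, the mould and the palette knife where they are.

Things in the scene. Friction and masses are not known exactly. Their poses are not given: they have to be found in the camera images.
- disc_grip (a point): Grip point in the handle of the loose orange dosing disc: on its axis, 32 mm above its underside; z up. Disc 88 mm across, 8 mm thick, 0.13 to 0.25 kg, lying flat on the board. A white upright bar handle on its centre (40 mm along the disc's x, 12 mm thick along y) reaches 47 mm above the underside; a red dot on its top marks the +x end.
- disc_notch (a point): Middle of the disc's first notch, 40 mm from the axis along the disc's x, on its underside. Three notches, 11 mm wide and 10 mm deep, cut right through the disc's rim at 0 deg (this one), 100 deg and 220 deg counter-clockwise seen from above, so that only one orientation fits the hub.
- board: Fixed plywood board under the disc, 150 x 150 x 12 mm; origin at the centre of its underside, on the table.
- housing: Fixed white topping doser. Origin on the table under the centre of its steel well; z up, x points from the well to the white gearbox (58 mm high plus 11 mm of knobs, from 70 to 146 mm along x, 110 mm wide). Slab under the well 150 x 140 x 20 mm.
- well_rim (a point): Centre of the well's mouth, at the rim (50 mm above the table), axes as the housing's. Well wall 116 mm across outside, bore 93 mm, widened to 99 mm in the top 4 mm. With the disc home its underside is 16 mm below the rim, its top 8 mm below; standing on the lugs it is 6 mm higher.
- hub_top (a point): Centre of the black hub's flat face in the well, 34 mm above the table (axes as the housing's, not the hub's). On it three brass lugs 8 x 8 mm, 6 mm high, on a 40 mm radius at 0, 100 and 220 deg counter-clockwise from the hub's own x, which stands at an unmeasured angle within 37 deg either side of the housing's x; a stiff gear holds it. The disc fits within about 2 deg.
- hub_spring (a point): Point 8 mm under the hub's face: how far it can be pressed. The hub is sprung upwards: it gives from about 4.5 N on, then 0.6 N more per mm, to a hard stop at 8 mm. If disc and lugs come to match while the disc is held pressed on them, the hub springs up into the notches and the push falls away.
- jar: Bystander: closed glass jar with a red cap, 60 mm across, 80 mm high; origin at the centre of its underside.
- mould: Bystander: blue chocolate mould, 200 x 100 x 20 mm; origin at the centre of its underside, x along its length.
- palette: Bystander: palette knife (spatula) lying on the table, 200 mm long, along its x.
Not all that is in view belongs to the job. What is shaped like the part that bears disc_grip but green or purple is not meant.

How it is judged:
By the outcome, as a careful person would: the job done as asked, in the order asked, and still so for the second after the job is handed in, with the robot touching nothing.
It also fails if it takes over 64 s, if anything falls off the work surface, if the arm or the gripper's body presses on something with over 40 N, if the wrist force passes 120 N, or if a joint passes its speed limit or range.

## Working session

There is one attempt and no reset: what is moved stays moved. The work goes in short steps, Python scripts to look and compute and a shell command to move; the robot and the scene stay as the last step left them, time stands still between calls to the robot, and variables do not carry over. Pictures are saved under pics/ and viewed, about 8 in all and at most 12, crops included, and the job is handed in when it is done.

```bash
ls; mkdir -p pics; python3 - <<'E'
from workcell import env
import cv2,numpy as np
s=env.read_state();print(s,env.tip_extent)
for n in("scene","top"):
    f=env.grab_frame(n);cv2.imwrite(f"pics/{n}0.png",f["img"])
    print(n,{k:v for k,v in f.items() if k!="img"})
    for t in("disc_grip","board","housing","jar","mould","palette"):
        print(t,[(round(float(d["score"]),2),[int(x) for x in d["bbox"]]) for d in env.masks_of(n,t)])
E
```

```text
pics
{'time': 0.0, 'joint_positions': array([-1.39931141e+00,  3.81197445e-01,  1.29825462e+00,  1.80732690e-05,
        1.46358745e+00, -2.15258214e-01]), 'qvel': array([ 1.62531807e-03, -5.84791984e-05,  7.59048299e-04, -2.93580588e-04,
        5.47276666e-04,  1.30999060e-03]), 'effort': array([ 1.02263659e-04, -4.37927520e+01, -2.24554127e+01,  7.13233673e-02,
        3.52397491e-02, -1.22381311e-04]), 'tcp_pos': array([ 0.20742659, -0.50912575,  0.26313904]), 'tool_rot': array([-0.39344128,  2.01096566, -2.0080045 ]), 'ft_force': array([-0.30286953,  1.11826474,  0.13505715]), 'ft_torque': array([-0.03900751, -0.01291807,  0.03238876]), 'finger_gap': 0.08756827959691403} 0.025
scene {'fx': 540.2747189657846, 'fy': 540.2747189657846, 'cx': 318.35050384873915, 'cy': 231.10591502760894, 'position': array([1.26017852, 0.32465016, 0.82640213]), 'rotation': array([0.52037652, 0.81824706, 1.92042078])}
disc_grip [(0.86, [220, 155, 257, 180]), (0.84, [251, 262, 292, 300]), (0.74, [224, 201, 263, 236]), (0.28, [305, 246, 420, 345])]
board [(0.69, [203, 188, 295, 250])]
housing [(0.81, [305, 242, 418, 343])]
jar [(0.79, [188, 256, 221, 302])]
mould [(0.79, [483, 270, 562, 360])]
palette [(0.89, [140, 161, 197, 220])]
top {'fx': 607.8416961871452, 'fy': 607.8416961871452, 'cx': 321.90960824077223, 'cy': 238.76153745641142, 'position': array([ 0.42502677, -0.02569006,  1.68699235]), 'rotation': array([ 0.07417126, -0.05265999, -1.54291068])}
disc_grip [(0.97, [430, 297, 457, 325]), (0.96, [385, 233, 416, 264]), (0.82, [339, 190, 369, 222]), (0.62, [324, 238, 362, 274])]
board [(0.8, [372, 228, 429, 287])]
housing [(0.95, [256, 181, 315, 269])]
jar [(0.59, [379, 165, 399, 191]), (0.2, [257, 180, 317, 268])]
mould [(0.8, [158, 220, 201, 296])]
palette [(0.78, [464, 225, 488, 299])]
```

```bash
python3 - <<'E'
import cv2,numpy as np
a=cv2.imread("pics/scene0.png");b=cv2.imread("pics/top0.png")
c=cv2.resize(b[150:340,240:500],None,fx=3,fy=3,interpolation=cv2.INTER_CUBIC)
cv2.imwrite("pics/topc.png",c); cv2.imwrite("pics/scenec.png",cv2.resize(a[140:360,180:440],None,fx=2.7,fy=2.7,interpolation=cv2.INTER_CUBIC))
E
```

```text
(no output)
```

View pics/topc.png

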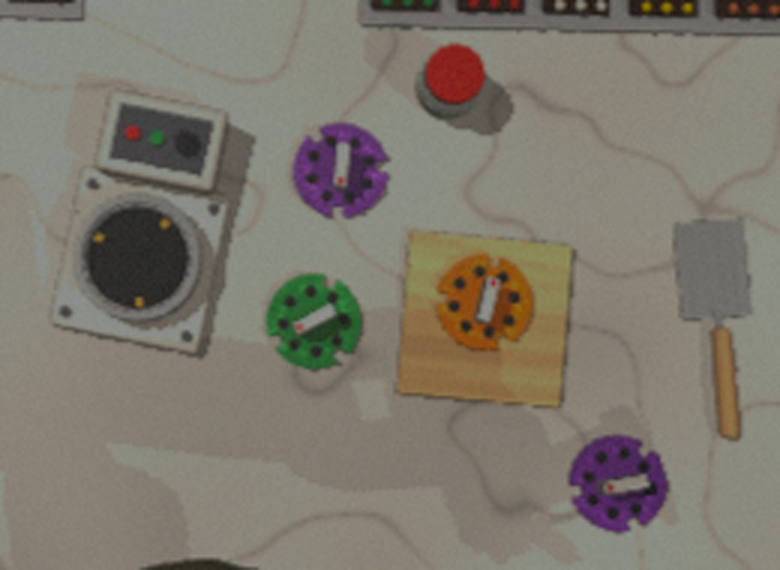

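View pics/scenec.png

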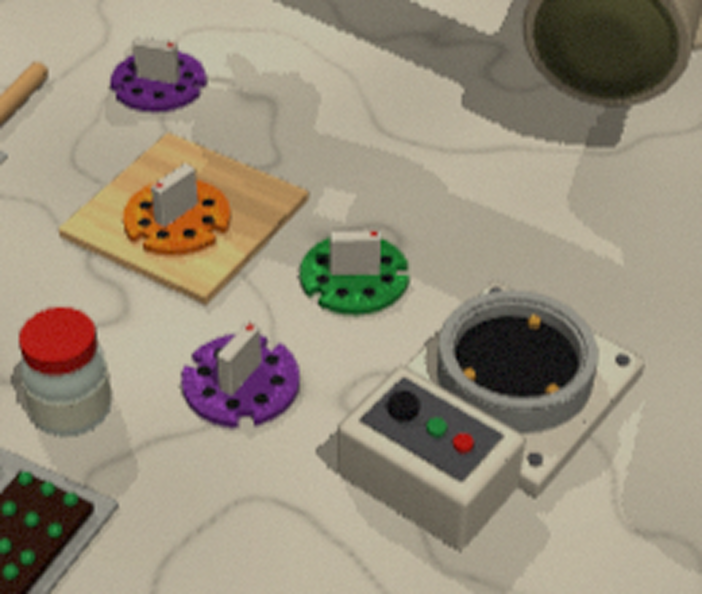

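The orange disc is on the board at top (402,250). The lookalikes are green (345,257), purple (354,207) and purple (446,311). Only the one on the board is orange, and both enlarged crops confirm it. The doser well is at top (286,235), with three brass lugs visible. Next I measure the disc and lugs.

```bash
cat > h.py <<'E'
import cv2,numpy as np
from scipy.spatial.transform import Rotation as R
from scipy.optimize import least_squares
def proj(f,P):
    p=(np.atleast_2d(P)-f["position"])@R.from_rotvec(f["rotation"]).as_matrix()
    return np.c_[f["cx"]+f["fx"]*p[:,0]/-p[:,2], f["cy"]-f["fy"]*p[:,1]/-p[:,2]]
def unproj(f,uv,z):
    uv=np.atleast_2d(uv);d=np.c_[(uv[:,0]-f["cx"])/f["fx"],-(uv[:,1]-f["cy"])/f["fy"],-np.ones(len(uv))]@R.from_rotvec(f["rotation"]).as_matrix().T
    return f["position"]+d*((z-f["position"][2])/d[:,2])[:,None]
def blobs(m,w=None):
    n,l,s,c=cv2.connectedComponentsWithStats(m.astype(np.uint8))
    return sorted([(int(s[i,4]),c[i].round(2).tolist()) for i in range(1,n)],reverse=True)
def blobs_w(m,w):
    n,l=cv2.connectedComponents(m.astype(np.uint8));o=[]
    for i in range(1,n):
        y,x=np.nonzero(l==i);ww=w[y,x];o.append((float(ww.sum()),float((x*ww).sum()/ww.sum()),float((y*ww).sum()/ww.sum())))
    return sorted(o,reverse=True)
E
python3 - <<'E'
from workcell import env
from h import *
box={"top":(262,212,312,262),"scene":(338,243,408,302)}
dbox={"top":(380,228,420,270),"scene":(220,198,268,240)}
for n in("top","scene"):
    f=env.grab_frame(n);im=np.mean([f["img"].astype(float)]+[env.grab_frame(n)["img"] for _ in range(3)],0)
    def chroma(b,g=1):
        x0,y0,x1,y1=b;c=np.zeros((480,640));c[y0:y1,x0:x1]=(im[...,2]-im[...,0])[y0:y1,x0:x1];return c
    c=chroma(box[n]);m=c>35
    print(n,"lugs",blobs_w(m,c)[:5])
    for w,u,v in blobs_w(m,c)[:5]: print(unproj(f,(u,v),.038).round(4)[0])
    # orange disc: hue
    hsv=cv2.cvtColor(im.astype(np.float32)/255,cv2.COLOR_BGR2HSV)
    b=dbox[n];r=np.zeros((480,640),bool);r[b[1]:b[3],b[0]:b[2]]=1
    m=r&(hsv[...,1]>.72)
    k=cv2.morphologyEx(m.astype(np.uint8),cv2.MORPH_CLOSE,np.ones((3,3)))
    cs=max(cv2.findContours(k,0,1)[0],key=cv2.contourArea)
    h=cv2.convexHull(cs);w=unproj(f,h[:,0,:].astype(float),.02)
    (cx,cy),rad=cv2.minEnclosingCircle((w[:,:2]*1000).astype(np.float32));print("disc",m.sum(),cx,cy,rad, w[:,:2].mean(0))
    # handle: low sat bright
    m=r&(hsv[...,1]<.3)&(hsv[...,2]>.45);bl=blobs(m)[:3];print("handle",bl)
    if bl:
        l=cv2.connectedComponents(m.astype(np.uint8))[1];u,v=map(int,map(round,bl[0][1]));y,x=np.nonzero(m&(abs(np.arange(640)[None]-u)<14)&(abs(np.arange(480)[:,None]-v)<14))
        p=unproj(f,np.c_[x,y],.059)[:,:2];print(p.mean(0));q=p-p.mean(0);ev,V=np.linalg.eigh(q.T@q);print("yaw",np.degrees(np.arctan2(V[1,1],V[0,1])),np.sqrt(ev/len(p)*12))
    red=r&(im[...,2]>1.9*im[...,1])&(abs(im[...,1]-im[...,0])<40)&(im[...,2]>110);print("red",[(a,c,unproj(f,c,.059)[0].round(4)) for a,c in blobs(red)[:3]])
E
```

```text
top lugs [(704.75, 285.97162114224903, 250.17807733238737), (704.0, 272.5198863636364, 228.6896306818182), (592.5, 294.4789029535865, 224.02742616033754)]
[0.5249 0.0957 0.038 ]
[0.5826 0.1343 0.038 ]
[0.597  0.0748 0.038 ]
disc 532 533.6065673828125 -218.32887268066406 43.33525848388672 [ 0.53553808 -0.21819935]
handle [(53, [402.49, 249.94]), (46, [409.17, 228.57]), (4, [391.5, 228.0])]
[ 0.5329616  -0.21823574]
yaw 170.37516709431665 [0.01139431 0.03534248]
red [(17, [407.47, 251.06], array([ 0.53  , -0.2315,  0.059 ])), (9, [405.89, 257.56], array([ 0.5124, -0.2275,  0.059 ])), (1, [404.0, 244.0], array([ 0.5487, -0.2219,  0.059 ]))]
scene lugs [(1848.75, 377.4071670047329, 258.52508451656524), (1574.5, 353.5025404890441, 277.81279771355986), (1339.5, 383.98936170212767, 283.4929078014184), (1080.5, 351.0879222582138, 300.7436372049977)]
[0.5252 0.095  0.038 ]
[0.5956 0.074  0.038 ]
[0.5811 0.1322 0.038 ]
[0.65   0.0939 0.038 ]
disc 581 536.8364868164062 -217.0444793701172 46.39088821411133 [ 0.5363838  -0.21563381]
handle [(75, [243.83, 206.0]), (60, [223.42, 200.92]), (16, [222.12, 238.12])]
[ 0.53788282 -0.21454703]
yaw -171.99380293950506 [0.02553083 0.04925603]
red [(2, [238.5, 208.0], array([ 0.5467, -0.2231,  0.059 ])), (1, [241.0, 225.0], array([ 0.5898, -0.1885,  0.059 ])), (1, [236.0, 219.0], array([ 0.579 , -0.2081,  0.059 ]))]
```

```bash
cat >> h.py <<'E'
def tool(s):
    M=R.from_rotvec(s["tool_rot"]).as_matrix();return np.array(s["tcp_pos"]),M
def tgt(yaw):  # disc x yaw deg -> tool: y down, z along +disc y
    a=np.radians(yaw);z=np.array([-np.sin(a),np.cos(a),0]);y=np.array([0,0,-1.]);return np.c_[np.cross(y,z),y,z]
def plan(s,pos,yaw,lab=""):
    p,M=tool(s)
    d=M.T@(np.array(pos)-p)/.04
    for k in(0,180):
        t=np.degrees(R.from_matrix(M.T@tgt(yaw+k)).as_rotvec())/5
        print(lab,"shift(tool)",d.round(3),"turn",t.round(2),"flip",k)
E
python3 - <<'E'
from workcell import env
from h import *
s=env.read_state();p,M=tool(s);print(M.round(3))
P=np.array([[.5963,.0744],[.5819,.1333],[.525,.0954]])
a=np.radians([0,100,220])
f=lambda q:(np.c_[q[0]+.04*np.cos(a+q[2]),q[1]+.04*np.sin(a+q[2])]-P).ravel()
r=least_squares(f,[.565,.1,-.7],x_scale=[.01,.01,.1]);print("hub",r.x[:2],np.degrees(r.x[2]),r.fun.round(4))
plan(s,[.534,-.218,.12],-10)
# housing yaw from top: gearbox vs well
fr=env.grab_frame("top");print(unproj(fr,[[293.5,196.5]],.06))
E
```

```text
[[-0.926  0.     0.377]
 [-0.377 -0.    -0.926]
 [ 0.    -1.     0.   ]]
hub [0.56438302 0.09783677] -36.345351313771666 [ 0.0003 -0.0003  0.0002  0.0004 -0.0005 -0.0001]
 shift(tool) [-10.308   3.594  -3.666] turn [ -0.   -29.57   0.  ] flip 0
 shift(tool) [-10.308   3.594  -3.666] turn [-0.    6.43 -0.  ] flip 180
[[0.66938901 0.07840783 0.06      ]]
```

```bash
python3 -m creep '[-1,0.3,-0.36,0,0,0,50,-1,0.3,-0.36,0,0,0,50,-1,0.3,-0.36,0,0,0,50,-1,0.3,-0.36,0,0,0,50,-1,0.3,-0.36,0,0,0,50,-1,0.3,-0.36,0,0,0,50,-1,0.3,-0.36,0,0,0,50,-1,0.3,-0.36,0,0,0,50,-1,0.3,-0.36,0,0,0,50,-1,0.3,-0.36,0,0,0,50]' 10
python3 -m creep '[0,0,0,0,1,0,50,0,0,0,0,1,0,50,0,0,0,0,1,0,50,0,0,0,0,1,0,50,0,0,0,0,1,0,50,0,0,0,0,1,0,50,0,0,0,0,0.4,0,50,0,0,0,0,0,0,50,0,0,0,0,0,0,50,0,0,0,0,0,0,50]'
python3 - <<'E'
from workcell import env
from h import *
s=env.read_state();plan(s,[.534,-.218,.052],-10);print(s["joint_positions"],s["ft_force"])
E
```

```text
time: 2.15
tcp_pos: [0.5248, -0.2238, 0.1434]
tool_rot: [-0.393, 2.009, -2.01]
ft_force: [0.1, 0.4, -1.0]
finger_gap: 0.044
time: 3.15
tcp_pos: [0.5236, -0.2251, 0.1437]
tool_rot: [-0.183, -2.132, 2.132]
ft_force: [-0.2, -0.2, 0.7]
finger_gap: 0.044
 shift(tool) [-0.226  2.293 -0.219] turn [  0.   -35.96  -0.  ] flip 0
 shift(tool) [-0.226  2.293 -0.219] turn [0.   0.04 0.  ] flip 180
[-6.13669492e-01  5.26705735e-01  1.42347847e+00  1.45268668e-05
  1.19142877e+00  1.12806036e+00] [-0.17672938 -0.22411591  0.68723687]
```

```bash
python3 -m creep '[-0.23,0,-0.22,0,0,0,50,0,0.3,0,0,0,0,50,0,0.3,0,0,0,0,50,0,0.3,0,0,0,0,50,0,0.3,0,0,0,0,50,0,0.3,0,0,0,0,50,0,0.3,0,0,0,0,50,0,0.3,0,0,0,0,50,0,0.2,0,0,0,0,50,0,0,0,0,0,0,50]' 10
python3 -m creep '[0,0,0,0,0,0,30,0,0,0,0,0,0,20,0,0,0,0,0,0,10,0,0,0,0,0,0,5,0,0,0,0,0,0,5,0,0,0,0,0,0,5,0,0,0,0,0,0,5,0,0,0,0,0,0,5,0,0,0,0,0,0,5,0,0,0,0,0,0,5]' 6
python3 - <<'E'
from workcell import env
from h import *
f=env.grab_frame("scene");cv2.imwrite("pics/grip.png",cv2.resize(f["img"][130:270,170:350],None,fx=4,fy=4,interpolation=cv2.INTER_CUBIC))
E
```

```text
time: 4.15
tcp_pos: [0.5338, -0.2178, 0.0506]
tool_rot: [-0.182, -2.132, 2.13]
ft_force: [0.1, 0.5, -0.1]
finger_gap: 0.0438
time: 5.15
tcp_pos: [0.5343, -0.2181, 0.052]
tool_rot: [-0.184, -2.132, 2.132]
ft_force: [-0.8, 0.3, 5.1]
finger_gap: 0.0126
```

View pics/grip.png

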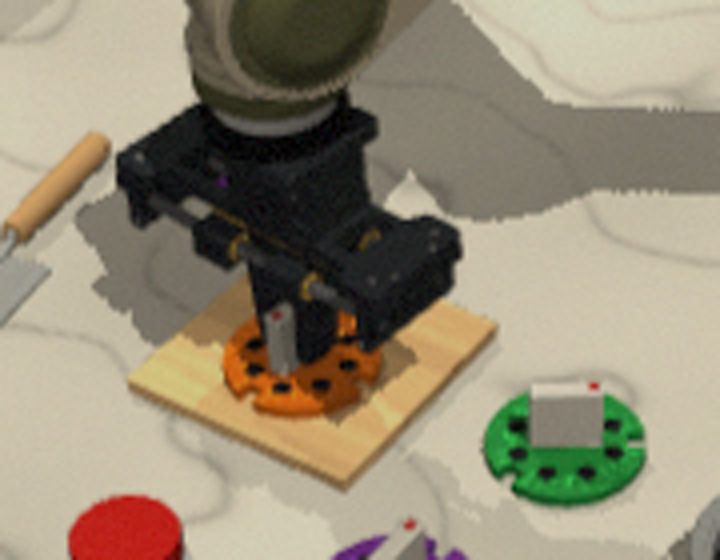

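The picture shows the handle held between the fingers, with the red dot toward the gearbox side (scene crop (277,313)). I'll firm up the grip and lift.

```bash
python3 -m creep '[0,0,0,0,0,0,5,0,0,0,0,0,0,5,0,0,0,0,0,0,5,0,-0.1,0,0,0,0,5,0,-0.3,0,0,0,0,5,0,-0.4,0,0,0,0,5,0,-0.4,0,0,0,0,5,0,-0.4,0,0,0,0,5,0,-0.4,0,0,0,0,5,0,-0.5,0,0,0,0,5]' 30
python3 - <<'E'
from workcell import env
from h import *
s=env.read_state();print(s["ft_force"],s["ft_torque"],s["finger_gap"],s["joint_positions"]);plan(s,[.5644,.0978,.165],-36.3)
for n in("scene","top"):
    f=env.grab_frame(n)
    u=proj(f,s["tcp_pos"])[0].astype(int);print(u)
    cv2.imwrite(f"pics/l_{n}.png",cv2.resize(f["img"][max(0,u[1]-60):u[1]+70,u[0]-70:u[0]+70],None,fx=4,fy=4,interpolation=cv2.INTER_CUBIC))
E
```

```text
time: 6.2
tcp_pos: [0.5338, -0.2177, 0.1525]
tool_rot: [-0.182, -2.132, 2.131]
ft_force: [-0.3, -0.7, -1.8]
finger_gap: 0.0115
[-0.2842325  -0.68670532 -1.75390343] [-0.00030336 -0.07185895 -0.02495358] 0.011528316485437621 [-5.92529349e-01  5.27120435e-01  1.39249988e+00  2.51635760e-05
  1.22322243e+00  1.14983943e+00]
 shift(tool) [ 0.593 -0.307 -7.903] turn [ 2.000e-02 -3.071e+01 -0.000e+00] flip 0
 shift(tool) [ 0.593 -0.307 -7.903] turn [0.   5.29 0.01] flip 180
[240 170]
[406 247]
```

View pics/l_scene.png

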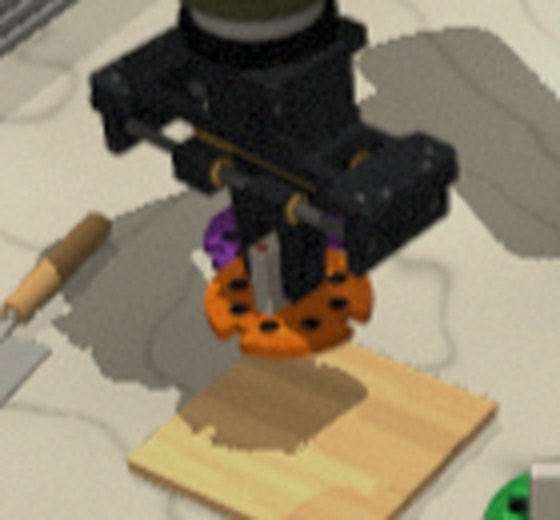

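The disc is held level and the lift reads −1.8 N. Next I carry it over the well, turned about 6° short of the estimated hub angle, so I can rest it on the lugs and then turn.

```bash
python3 -m creep '[0,-0.05,-0.5,0,0,0,5,0.07,-0.05,-0.9,0,0,0,5,0.07,-0.05,-0.9,0,0,0,5,0.07,-0.05,-0.9,0,0,0,5,0.07,-0.05,-0.9,0,0,0,5,0.07,-0.05,-0.9,0,0,0,5,0.07,0,-0.9,0,0,0,5,0.07,0,-0.9,0,0,0,5,0.07,0,-0.7,0,0,0,5,0.03,0,-0.4,0,0,0,5]' 30
python3 -m creep '[0,0,0,0,0.7,0,5,0,0,0,0,0.7,0,5,0,0,0,0,0.7,0,5,0,0,0,0,0.7,0,5,0,0,0,0,0.7,0,5,0,0,0,0,0.6,0,5,0,0,0,0,0,0,5,0,0,0,0,0,0,5,0,0,0,0,0,0,5,0,0,0,0,0,0,5]' 30
python3 - <<'E'
from workcell import env
from h import *
s=env.read_state();print(s["ft_force"],s["joint_positions"]);plan(s,[.5644,.0978,.165],-30.3)
zt=s["tcp_pos"][2]-.006-.033+.008
for n in("top","scene"):
    f=env.grab_frame(n);im=f["img"].astype(float)
    hsv=cv2.cvtColor(im.astype(np.float32)/255,cv2.COLOR_BGR2HSV)
    u=proj(f,[*s["tcp_pos"][:2],zt])[0].astype(int);r=np.zeros((480,640),bool);r[u[1]-35:u[1]+35,u[0]-40:u[0]+40]=1
    m=r&(hsv[...,1]>.72)&(hsv[...,0]<45)&(im[...,2]>60);y,x=np.nonzero(m);print(n,u,m.sum(),x.min(),x.max(),y.min(),y.max())
    w=unproj(f,cv2.convexHull(np.c_[x,y].astype(np.float32))[:,0].astype(float),zt);print(cv2.minEnclosingCircle((w[:,:2]*1000).astype(np.float32)))
    o=cv2.resize(f["img"][u[1]-60:u[1]+65,u[0]-65:u[0]+65],None,fx=4.5,fy=4.5,interpolation=cv2.INTER_CUBIC)
    cv2.imwrite(f"pics/w_{n}.png",o)
E
```

```text
time: 7.3
tcp_pos: [0.5644, 0.0994, 0.1629]
tool_rot: [-0.18, -2.132, 2.132]
ft_force: [0.8, 0.0, -2.4]
finger_gap: 0.0118
time: 8.3
tcp_pos: [0.5649, 0.0973, 0.1637]
tool_rot: [-0.521, -1.923, 1.924]
ft_force: [-1.1, -0.7, -3.3]
finger_gap: 0.0116
[-1.11197511 -0.66222258 -3.30084753] [-3.58672052e-02  5.09494363e-01  1.38837756e+00 -4.59238141e-05
  1.24382725e+00  2.06391916e+00]
 shift(tool) [ 0.017 -0.033 -0.005] turn [-0. 36. -0.] flip 0
 shift(tool) [ 0.017 -0.033 -0.005] turn [-0. -0.  0.] flip 180
top [283 232] 50 271 289 242 249
((532.0858154296875, 104.5006103515625), 24.416728973388672)
scene [374 237] 676 352 397 224 261
((579.479248046875, 95.29875946044922), 49.34768295288086)
```

View pics/w_scene.png

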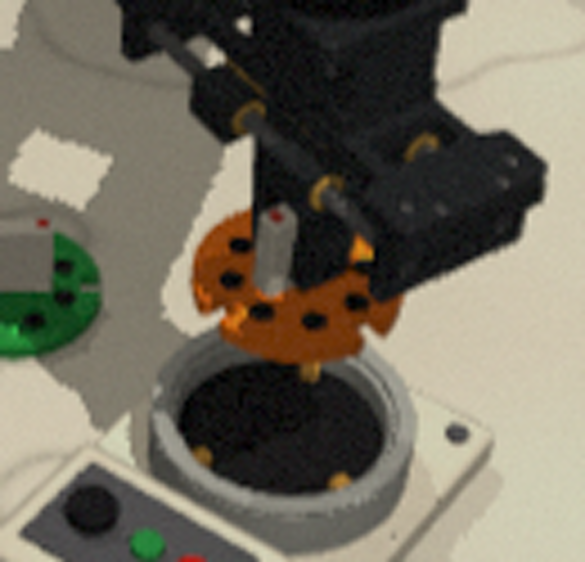

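```bash
python3 - <<'E'
from workcell import env
from h import *
s=env.read_state();f=env.grab_frame("scene");im=f["img"].astype(float)
hsv=cv2.cvtColor(im.astype(np.float32)/255,cv2.COLOR_BGR2HSV)
m=(hsv[...,1]>.6)&(hsv[...,0]<40)&(im[...,2]>60);m[:222]=0;m[262:]=0;m[:,:345]=0;m[:,405:]=0
n,l,st,c=cv2.connectedComponentsWithStats(m.astype(np.uint8));i=1+st[1:,4].argmax()
y,x=np.nonzero(l==i);print(x.min(),x.max(),y.min(),y.max())
hull=cv2.convexHull(np.c_[x,y])
obs=np.zeros((480,640),np.uint8);cv2.fillPoly(obs,[hull],1)
t=np.linspace(0,2*np.pi,120)
yaw=np.radians(-30.3)
def pred(e,g,zu):
    c=s["tcp_pos"][:2]+e*np.array([np.cos(yaw),np.sin(yaw)])+g*np.array([-np.sin(yaw),np.cos(yaw)])
    P=np.vstack([np.c_[c[0]+.044*np.cos(t),c[1]+.044*np.sin(t),np.full(120,zu+h)] for h in(0,.008)])
    u=proj(f,P);return u[:,0].min(),u[:,0].max(),u[:,1].max()
for zu in(.122,.126):
  for e in(-.004,-.002,0,.002,.004): print(zu,e,np.round(pred(e,0,zu),1))
E
```

```text
352 397 224 261
0.122 -0.004 [352.7 400.3 257.5]
0.122 -0.002 [351.8 399.4 257.9]
0.122 0 [350.9 398.6 258.3]
0.122 0.002 [350.  397.7 258.8]
0.122 0.004 [349.2 396.9 259.2]
0.126 -0.004 [352.8 400.5 256. ]
0.126 -0.002 [351.9 399.7 256.4]
0.126 0 [351.  398.8 256.8]
0.126 0.002 [350.2 398.  257.2]
0.126 0.004 [349.3 397.1 257.6]
```

The disc sits within about 1 mm of the TCP axis. Now I descend to just above the rim and then slowly onto the lugs.

```bash
python3 -m creep '[-0.01,0.2,0.01,0,0,0,5,0,0.25,0,0,0,0,5,0,0.25,0,0,0,0,5,0,0.25,0,0,0,0,5,0,0.25,0,0,0,0,5,0,0.2,0,0,0,0,5,0,0.2,0,0,0,0,5,0,0.15,0,0,0,0,5,0,0.05,0,0,0,0,5,0,0,0,0,0,0,5]' 30
python3 -m creep '[0,0.04,0,0,0,0,5,0,0.04,0,0,0,0,5,0,0.04,0,0,0,0,5,0,0.04,0,0,0,0,5,0,0,0,0,0,0,5,0,0,0,0,0,0,5,0,0,0,0,0,0,5,0,0,0,0,0,0,5,0,0,0,0,0,0,5,0,0,0,0,0,0,5]' 30
python3 - <<'E'
from workcell import env
from h import *
s=env.read_state();print(s["ft_force"],s["ft_torque"]);plan(s,[.5644,.0978,.080],-36.3)
E
```

```text
time: 9.45
tcp_pos: [0.5651, 0.0968, 0.0916]
tool_rot: [-0.521, -1.923, 1.923]
ft_force: [-0.1, 0.3, -2.5]
finger_gap: 0.0117
time: 10.45
tcp_pos: [0.5651, 0.0968, 0.0854]
tool_rot: [-0.521, -1.923, 1.923]
ft_force: [0.1, -0.0, -2.3]
finger_gap: 0.0119
[ 0.07296572 -0.0371625  -2.31624517] [0.10989773 0.05823327 0.03932594]
 shift(tool) [ 0.026  0.134 -0.013] turn [ -0.   -34.81  -0.  ] flip 0
 shift(tool) [ 0.026  0.134 -0.013] turn [ 0.    1.19 -0.  ] flip 180
```

```bash
python3 -m creep '[0.025,0.02,-0.015,0,0,0,5,0,0.02,0,0,0,0,5,0,0.02,0,0,0,0,5,0,0.02,0,0,0,0,5,0,0.02,0,0,0,0,5,0,0.02,0,0,0,0,5,0,0,0,0,0,0,5,0,0,0,0,0,0,5,0,0,0,0,0,0,5,0,0,0,0,0,0,5]' 30

```

```text
time: 11.45
tcp_pos: [0.5645, 0.0979, 0.0806]
tool_rot: [-0.522, -1.923, 1.923]
ft_force: [0.5, -0.0, -2.0]
finger_gap: 0.0117
```

```bash
python3 -m creep '[0,0.015,0,0,0,0,5,0,0.015,0,0,0,0,5,0,0.015,0,0,0,0,5,0,0,0,0,0,0,5,0,0,0,0,0,0,5,0,0,0,0,0,0,5,0,0,0,0,0,0,5,0,0,0,0,0,0,5,0,0,0,0,0,0,5,0,0,0,0,0,0,5]' 30

```

```text
time: 12.45
tcp_pos: [0.5646, 0.0979, 0.0788]
tool_rot: [-0.522, -1.923, 1.923]
ft_force: [-0.5, -0.2, 2.8]
finger_gap: 0.0114
```

Contact on the lugs: the force changed by about +5 N. I press 1.5 mm more and turn slowly.

```bash
python3 -m creep '[0,0.02,0,0,0,0,5,0,0.02,0,0,0,0,5,0,0,0,0,0.2,0,5,0,0,0,0,0.2,0,5,0,0,0,0,0.2,0,5,0,0,0,0,0.2,0,5,0,0,0,0,0.15,0,5,0,0,0,0,0.1,0,5,0,0,0,0,0,0,5,0,0,0,0,0,0,5]' 30
python3 - <<'E'
from workcell import env
from h import *
s=env.read_state();print(s["ft_force"],s["ft_torque"]);plan(s,[.5644,.0978,.074],-36.3)
E
```

```text
time: 13.45
tcp_pos: [0.5644, 0.0979, 0.0769]
tool_rot: [-0.598, -1.866, 1.866]
ft_force: [0.1, -0.4, -4.1]
finger_gap: 0.0113
[ 0.0518599  -0.39447274 -4.11659404] [ 0.15909394 -0.01840088  0.00850306]
 shift(tool) [-0.002  0.072  0.001] turn [ 1.000e-02 -3.586e+01  0.000e+00] flip 0
 shift(tool) [-0.002  0.072  0.001] turn [-0.    0.14  0.01] flip 180
```

The push fell away at yaw −35.6°, so the hub has sprung into the notches. I'll press gently down to home.

```bash
python3 -m creep '[0,0.02,0,0,0,0,5,0,0.02,0,0,0.1,0,5,0,0.02,0,0,0,0,5,0,0.015,0,0,0,0,5,0,0.015,0,0,0,0,5,0,0,0,0,0,0,5,0,0,0,0,0,0,5,0,0,0,0,0,0,5,0,0,0,0,0,0,5,0,0,0,0,0,0,5]' 30

```

```text
time: 14.45
tcp_pos: [0.5645, 0.0979, 0.0736]
tool_rot: [-0.606, -1.86, 1.86]
ft_force: [-1.5, -0.0, 2.0]
finger_gap: 0.0117
```

```bash
python3 -m creep '[0,0.015,0,0,0,0,5,0,0.01,0,0,0,0,5,0,0,0,0,0,0,5,0,0,0,0,0,0,5,0,0,0,0,0,0,5,0,0,0,0,0,0,5,0,0,0,0,0,0,5,0,0,0,0,0,0,5,0,0,0,0,0,0,5,0,0,0,0,0,0,5]' 30
python3 - <<'E'
from workcell import env
s=env.read_state();print(s["ft_force"],s["ft_torque"])
f=env.grab_frame("scene");import cv2
cv2.imwrite("pics/h.png",cv2.resize(f["img"][185:325,300:440],None,fx=4.2,fy=4.2,interpolation=cv2.INTER_CUBIC))
E
```

```text
time: 15.45
tcp_pos: [0.5645, 0.0979, 0.0725]
tool_rot: [-0.606, -1.86, 1.86]
ft_force: [-2.8, 0.5, 2.4]
finger_gap: 0.012
[-2.77334183  0.5338341   2.38437484] [ 0.14223145  0.34912157 -0.01599887]
```

View pics/h.png

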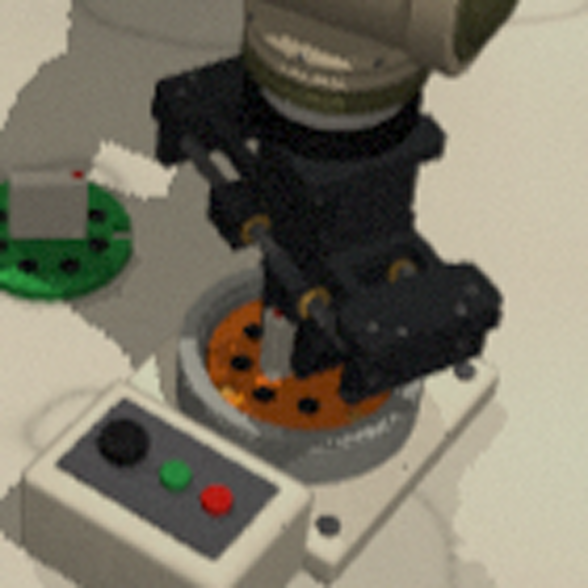

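The disc is low in the bore, and the spring reaction is about 4.7 N net. I ease off 1 mm, open to 30 mm and withdraw.

```bash
python3 -m creep '[0,-0.01,0,0,0,0,5,0,-0.01,0,0,0,0,5,0,0,0,0,0,0,15,0,0,0,0,0,0,20,0,0,0,0,0,0,28,0,0,0,0,0,0,34,0,0,0,0,0,0,34,0,0,0,0,0,0,34,0,0,0,0,0,0,34,0,0,0,0,0,0,34]' 30
python3 -m creep '[0,-0.2,0,0,0,0,34,0,-0.4,0,0,0,0,34,0,-0.6,0,0,0,0,34,0,-0.6,0,0,0,0,34,0,-0.6,0,0,0,0,34,0,-0.9,0,0,0,0,34,0,-0.9,0,0,0,0,34,-0.3,-0.3,0.9,0,0,0,34,-0.3,0,0.9,0,0,0,34,-0.3,0,0.9,0,0,0,34]' 30
python3 -m creep '[-0.3,0,0.9,0,0,0,34,-0.3,0,0.9,0,0,0,34,-0.3,0,0.9,0,0,0,34,0,0,0,0,0,0,34,0,0,0,0,0,0,34,0,0,0,0,0,0,34,0,0,0,0,0,0,34,0,0,0,0,0,0,34,0,0,0,0,0,0,34,0,0,0,0,0,0,34]'
python3 - <<'E'
from workcell import env
import cv2,numpy as np
A=[]
for n,(x,y) in {"scene":(365,270),"top":(286,232)}.items():
    im=env.grab_frame(n)["img"];d=45 if n=="top" else 65;A.append(cv2.resize(im[y-d:y+d,x-d:x+d],(400,400),interpolation=cv2.INTER_CUBIC))
cv2.imwrite("pics/fin.png",np.hstack(A))
E
```

```text
time: 16.5
tcp_pos: [0.5645, 0.0979, 0.0734]
tool_rot: [-0.606, -1.86, 1.86]
ft_force: [0.6, 0.1, 0.0]
finger_gap: 0.0298
time: 17.5
tcp_pos: [0.5293, -0.0116, 0.2545]
tool_rot: [-0.607, -1.862, 1.862]
ft_force: [0.0, -0.4, -0.8]
finger_gap: 0.0298
time: 18.5
tcp_pos: [0.4955, -0.1188, 0.2533]
tool_rot: [-0.606, -1.861, 1.861]
ft_force: [-0.8, 1.1, 0.1]
finger_gap: 0.0298
```

View pics/fin.png

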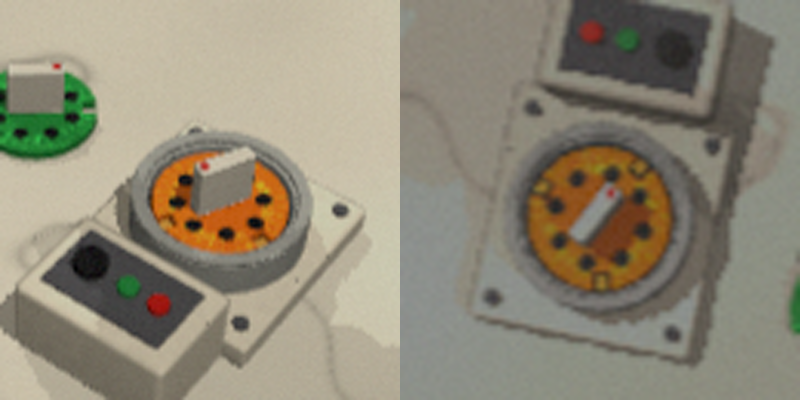

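The lugs show inside all three notches: scene panel (168,222), (258,238), and top panel (543,187), (640,168), (601,279). The disc sits level in the well with the gripper clear. Handing in.

```bash
python3 -c "
from workcell import env
print(env.hand_in())"
```

```text
the job is handed in; nothing more can be done
None
```

The orange disc is on the hub with its notches over the lugs. I let go, withdrew the gripper, and handed the job in at about 18.6 s. No verdict was reported.

- **Fit:** I picked the disc off the board by its handle, rested it on the lugs with about 5 N, and turned it about 5°. The push fell away at a disc angle of −35.6°, against −36.3° estimated from the cameras. I then pressed it home gently, about 6 mm below the height where it first touched the lugs.
- **Last checks:** The final pictures show all three lugs inside the notches and the disc level in the well. The force was near zero on release. The jar, mould and palette knife were not in the last crops, but the arm's path did not go near them.
- **Disagreements:** While I pressed it home there was a small sideways force of about 2.8 N, which was gone after release. I judged how far down the disc sits from the arm's height and the force, because the pictures resolve only about 2 mm.

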